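Hold a bottle holder against the sprung mounting plate

ROBOT

A 6-joint arm with a two-finger parallel gripper is mounted at the origin on the work surface. World frame = base frame: x ahead of the robot, y to its left, z up, the work surface at z = 0. Lengths are in m, angles in rad, forces in N, time in s.
With the tool pointing down it reaches from about 0.3 to 0.875 m from the base axis. Payload 6.4 kg.
Tool frame: the origin (TCP) lies between the finger pads; the fingertips stand 25 mm ahead of it and the grasp point (between the pads) lies 6 mm ahead of it; y points along the fingers, x is the direction in which the jaws open and shut, and the axes are right-handed (so a half turn about y gives the same grasp; the last joint's range is limited). The gripper opens to 85 mm and grips with 20 to 120 N. Pads are 22 mm wide; open, the fingers measure 114 mm over their backs; the gripper's body (76 mm by 85 mm) begins 54 mm behind the grasp point. The pads swing forward as they close: fully open they stand 13 mm farther back than shut.
Start: joints at [1.131, 0.181, 1.607, -0, 1.354, -0.206], TCP at [0.133, 0.559, 0.256] pointing down, gripper open.
Joint ranges: [-2.99, 2.99], [-0.89, 2.07], [0.3, 2.58], [-1.14, 4.28], [0, 2.63], [-3.12, 3.12]. Speed limits (rad/s): [2.57, 2.57, 3.01, 3.14, 3.14, 3.14].

INTERFACE

Orientations are given as a unit quaternion [w, x, y, z].
In Python, from bench import ctrl, vision, ticket, find_in, regions_of, pinpoint gives the robot as it stands.
- The arm moves only by the tool apply_moves, never from a script. Its argument "increments" is a list of rows, each an object of numbers: "x", "y", "z": the shift along the tool's x, y, z in cm; "ax", "ay", "az": the turn, a rotation vector about the tool's x, y, z in rad; "grip": the closure, from 0 (fully open) to 1 (shut). A call has 1 to 12 rows; each row is the pose to reach, as a shift and turn from the pose measured when the call began, along the tool's axes at that moment; what a row does not reach only later rows make up. A row lasts 1/8 s, in which the tool goes at most 62.5 mm and 10.7 degrees, less where a joint would pass 70% of its speed; a pose out of reach is approached as far as the arm can. A call with a gripper value outside its range is refused whole. The fingers move at their own pace and stop on an object; the grip force is fixed at half the most. Time passes only in rows, so rows that repeat a pose let the fingers close. It gives the time, the measured TCP pose, the force and the opening at its end, in the units of the state.
- ctrl.get_obs(): the state, without advancing time (a new reading comes with each control period).
- vision.camera(name): name is "scene" or "side" or "wrist"; returns the picture (480x640x3 uint8, red, green, blue); there is no depth.
- vision.camera_params(name): a dict with "intrinsics" (3x3 intrinsics, pixels), "R" (3x3) and "t" (3): a world point X has camera coordinates R X + t. Camera axes: x right, y down, z forward; pixel columns grow to the right and rows downward; lengths in m; the calibration is good to about 2 mm. A picture is of the moment at which its call begins: read the wrist's pose just before it. camera_params takes no time and is no camera call; for the wrist camera it gives the pose at the moment of the call.
- ticket.hand_in(): hands the job in, once; it reports no verdict.
Trained networks look in the newest picture that a camera, given by its name, has taken for a name from the list of things; names that differ only in an ending like _2 or _b are one class to them, and where a whole thing is asked for, a point or a joint stands for the part that bears it (a point fixed in the world has none). Each returns a list of dicts, best first, with "p" (0 to 1); they miss things now and then, are a little off and sometimes report something else, mostly with a low value. They report only what shows in the picture. A call takes as long as a camera call.
- find_in(camera, query): "rect" ([centre column, centre row, width, height] in pixels, round what is visible of it).
- regions_of(camera, query): "mask" (480x640 bool, what is visible of it) and "rect" ([centre column, centre row, width, height] in pixels, round what is visible of it).
- pinpoint(camera, query): "xy" ([column, row] in pixels: a listed point, or the origin of a listed thing).
The state is a dict: "time_s": time; "q": joint angles; "dq": joint speeds; "joint_efforts": joint torques, N m; "eef_pos": TCP position; "eef_rot": TCP orientation; "wrist_force": force on the tool from outside, world axes, zero at the start; "torque": the same for the moment, N m; "opening": opening from 0.0 (shut) to 1.0 (fully open).
Only numpy, scipy, OpenCV 4.12 (cv2) and the standard library are available. Lean on these libraries where they do the work, as an engineer would, in place of code of your own. Each camera call takes 0.05 s, during which the arm holds its last target.

TASK

First move the white bottle with the blue cap out of the way of the mounting fixture and stand it upright on the green mat. Then pick up the orange bottle holder and press its flat back squarely against the blue field of the sprung plate, lifted off the counter and upright, so hard that the black pointer stays in the green zone of the fixture's scale (about 10 N, never at the far end of the red), and finish while still holding it pressed there, so that a colleague can screw it on. Leave the other things on the counter where they are.

Things in the scene. Friction and masses are not known exactly. Their poses are not given: they have to be found in the camera images.
- fixture: Grey fixture fixed on the counter, at the right. Origin on the counter below the middle of the plate's front face at rest; x points level out of that face, z up. Aluminium plate 125 wide, 12 thick, spans z 10 to 125 mm, slides back (-x) on springs. All else lies behind it; scale rail (white, green, red), 109 high, behind at y = -82 mm. Place and yaw vary.
- field (a point): Centre of the blue field (95 wide, 85 high) on the plate's front face, 80 mm above the counter; moves back with the plate. Axes as the fixture's: x level out of the face, z up. The holder's back must lie wholly inside the field.
- plate (a joint): How far the sprung plate is pushed back, in m: 0 at rest, stop at 0.032. Stiffness 600 N/m without preload: 10 N pushes it 0.0167. The black pointer on the plate is in the scale's green zone from 0.0115 to 0.0225 (about 7 to 13.5 N), in the red beyond.
- holder: Orange bottle holder, about 0.18 kg, standing on the counter as it is to be mounted. Origin under the web's middle, x from back plate to ring, z up; mounted, its axes are parallel to the fixture's. Back plate 70 wide, 8 thick, 60 high, back face at x = -48 mm; web 16 thick, 50 high, x -40 to 35; ring 64 outer diameter, 18 high, centre x = 64. Grip it firmly (30 N or more).
- holder_grip (a point): Grasp point in the middle of the holder's web, 35 mm above its underside (15 mm below the web's top); axes as the holder's. The fingers go to either side of the 16 mm web, closing along y.
- holder_back (a point): Centre of the holder's flat back face, 48 mm from the grasp point towards -x and 30 mm above the underside; to be brought to the centre of the blue field.
- bottle: Closed white bottle with a blue cap, loose and full (about 0.25 kg), standing in front of the plate where the holder must go. Round, 56 mm diameter and straight-sided up to 85 mm, cap on top to 114 mm; origin at the centre of its underside.
- bottle_mid (a point): Middle of the white bottle, on its axis 57 mm above its underside.
- mat: Green square mat, 120 x 120, 3 mm thick, fixed on the counter; origin at the centre of its underside. The bottle's whole foot must stand on it.
- vial0: Small glass vial with a blue cap, 24 diameter, 44 high, loose; origin at the centre of its underside. A bystander.
- vial1: Small glass vial with a blue cap, 24 diameter, 44 high, loose; origin at the centre of its underside. A bystander.
- vial2: Small glass vial with a blue cap, 24 diameter, 44 high, loose; origin at the centre of its underside. A bystander.
- driver: Screwdriver with a grey handle, about 200 long, lying on the counter for the colleague; a bystander.
- dish: Steel bowl, 100 diameter, 35 high; a bystander. Origin at the centre of its underside.

How it is judged:
On the way:
1. the white bottle stands upright on the green mat, let go (x of bottle_mid in the frame of mat between -0.034 and 0.034 m and y of bottle_mid in the frame of mat between -0.034 and 0.034 m and angle between bottle_mid's own z axis and vertical below 0.1 rad and height (world z) of bottle_mid below 0.066 m and contact force between bottle and the fingers below 0.05 N), for 0.3 s.
At the end, for the whole second after the job is handed in: Through the last second the fingers hold the holder still and upright (0.12 rad), its back flat on the plate (0.1 rad), inside the blue field (13.5 mm), plate pushed back 10.5-23.5 mm with 5.5-15.5 N; the bottle stands released, upright, within 34 mm of the mat centre along each side (all of step 1 and value of joint plate between 0.0105 and 0.0235 m and contact force between holder and fixture between 5.5 and 15.5 N and x of holder_back in the frame of field between -0.004 and 0.004 m and y of holder_back in the frame of field between -0.0135 and 0.0135 m and z of holder_back in the frame of field between -0.0135 and 0.0135 m and angle between the x axis of holder and the x axis of fixture, either way round below 0.1 rad and angle between holder's own z axis and vertical below 0.12 rad and contact force between holder and the fingers above 2 N and linear speed of holder below 0.01 m/s); the arm keeps its last pose, push and grip.
It fails at once if the plate is driven to the far end of the red zone (beyond 30 mm) (value of joint plate above 0.03 m).
It fails at once if the white bottle is tipped over (angle between bottle_mid's own z axis and vertical above 0.6 rad).
It fails at once if a bystander is moved by more than 30 mm (distance of any of vial0, vial1, vial2, driver, dish from where it was at the start of the episode above 0.03 m).
It also fails if it takes over 61 s, if anything falls off the work surface, if the arm or the gripper's body presses on something with over 40 N, if the wrist force passes 120 N, or if a joint passes its speed limit or range.

## Working session

There is one attempt and no reset: what is moved stays moved. The work goes in short steps, Python scripts to look and compute and a tool call to move; the robot and the scene stay as the last step left them, time stands still between calls to the robot, and variables do not carry over. Pictures are saved under pics/ and viewed, and the job is handed in when it is done.

Besides the shell and the picture viewer there is one more tool, called as name(argument=value, ...) on one line, values as JSON. apply_moves: Moves the arm, as the interface text tells. Its arguments: {"type":"object","properties":{"increments":{"type":"array","items":{"type":"object","properties":{"x":{"type":"number"},"y":{"type":"number"},"z":{"type":"number"},"ax":{"type":"number"},"ay":{"type":"number"},"az":{"type":"number"},"grip":{"type":"number"}}}}},"required":["increments"]}

```bash
mkdir -p pics; ls; python3 - <<'E'
from bench import ctrl, vision, find_in, pinpoint
import cv2, numpy as np
np.set_printoptions(precision=4,suppress=True)
o=ctrl.get_obs()
for k in o: print(k,o[k])
for c in ["scene","side"]:
    im=vision.camera(c); cv2.imwrite(f"pics/{c}0.png",im[:,:,::-1])
    p=vision.camera_params(c); print(c,p)
    for n in ["fixture","field","holder","holder_grip","holder_back","bottle","bottle_mid","mat"]:
        r=pinpoint(c,n); print(n,[(np.round(d["xy"],1),round(d["p"],2)) for d in r[:2]])
E
```

```text
pics
time_s 0.0
q [ 1.1307  0.1815  1.6081 -0.      1.3538 -0.2063]
dq [ 0.      0.0012  0.0001  0.      0.0002 -0.0005]
joint_efforts [  0.0007 -44.4871 -35.1343  -0.0001   0.009   -0.    ]
eef_pos [0.133  0.5589 0.2554]
eef_rot [-0.5546  0.5552  0.4377 -0.4388]
wrist_force [0.3242 0.1648 0.4001]
torque [0.0168 0.0151 0.0196]
opening 1.0019259168242864
scene {'intrinsics': array([[460.2634,   0.    , 318.7846],
       [  0.    , 460.2634, 227.4867],
       [  0.    ,   0.    ,   1.    ]]), 'R': array([[-0.7781,  0.6282, -0.0055],
       [ 0.3989,  0.4874, -0.7768],
       [-0.4853, -0.6065, -0.6298]]), 't': array([ 0.3912, -0.2247,  1.2064])}
fixture [(array([259.1, 178.1]), 0.76), (array([203.4, 247. ]), 0.25)]
field [(array([256.1, 149.5]), 0.66), (array([428.9, 268. ]), 0.4)]
holder [(array([428.4, 269.6]), 0.56)]
holder_grip [(array([433.7, 254.3]), 0.78), (array([323.9, 377.9]), 0.71)]
holder_back [(array([411.4, 242.9]), 0.61)]
bottle [(array([280.5, 195.9]), 0.92)]
bottle_mid [(array([280.1, 177.3]), 0.86), (array([278.5, 196.7]), 0.41)]
mat [(array([295.5, 275.6]), 0.64)]
side {'intrinsics': array([[569.4254,   0.    , 318.9035],
       [  0.    , 569.4254, 243.6505],
       [  0.    ,   0.    ,   1.    ]]), 'R': array([[ 0.772 , -0.6354,  0.0152],
       [-0.359 , -0.4556, -0.8146],
       [ 0.5245,  0.6234, -0.5798]]), 't': array([-0.3947,  0.3178,  0.6984])}
fixture [(array([337.4, 263. ]), 0.68), (array([413.4, 391.1]), 0.57)]
field [(array([416., 354.]), 0.59)]
holder [(array([208.1, 264.9]), 0.79)]
holder_grip [(array([208.4, 255.3]), 0.72)]
holder_back [(array([220.6, 266.2]), 0.85)]
bottle [(array([368.4, 356.5]), 0.88)]
bottle_mid [(array([336.5, 261.5]), 0.59), (array([372.1, 330.7]), 0.56)]
mat [(array([335.2, 263.9]), 0.85)]
```

View pics/scene0.png

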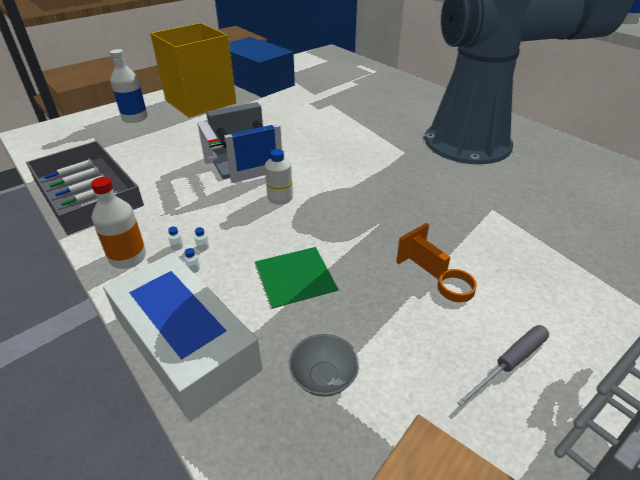

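View pics/side0.png

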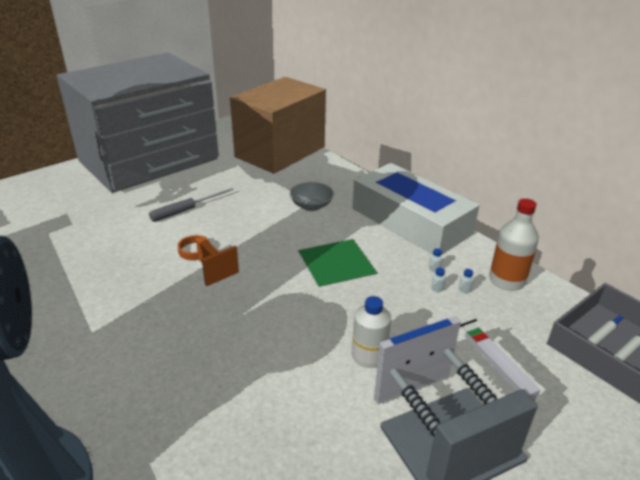

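The scene view shows the bottle at about (279,178) in front of the blue field, the mat at (296,276) and the holder at (430,262). In the side view the same things are at (371,335), (337,263) and (210,262). I'll zoom in to read the corners.

```bash
python3 - <<'E'
import cv2
a=cv2.imread("pics/scene0.png");b=cv2.imread("pics/side0.png")
def z(im,x,y,w,h,s,n): cv2.imwrite(n,cv2.resize(im[y:y+h,x:x+w],None,fx=s,fy=s,interpolation=cv2.INTER_CUBIC))
z(a,190,95,110,110,5,"pics/z1.png"); z(a,390,215,95,95,6,"pics/z2.png")
z(b,345,290,200,190,3,"pics/z3.png"); z(b,165,225,90,75,6,"pics/z4.png")
E
```

```text
(no output)
```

View pics/z1.png

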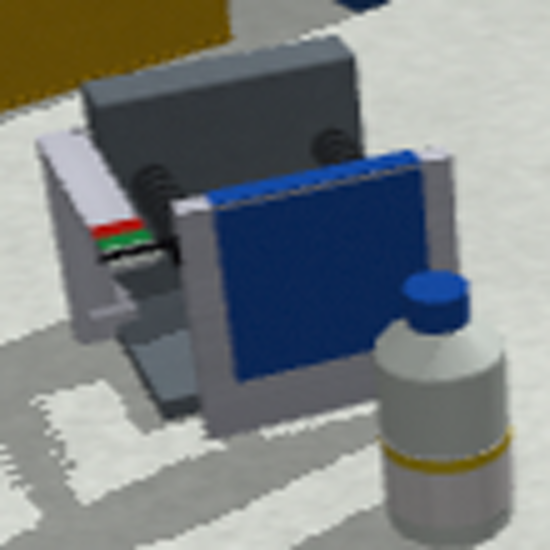

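View pics/z2.png

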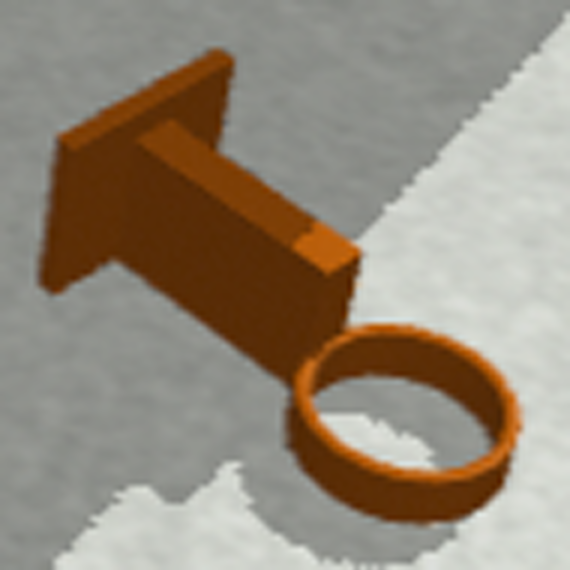

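View pics/z3.png

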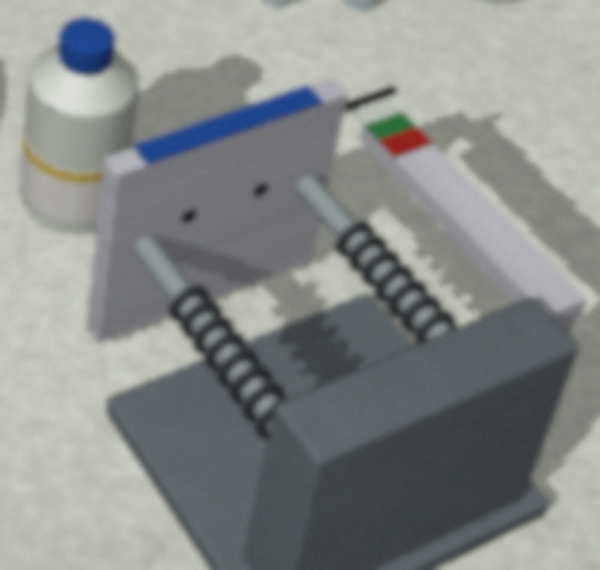

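View pics/z4.png

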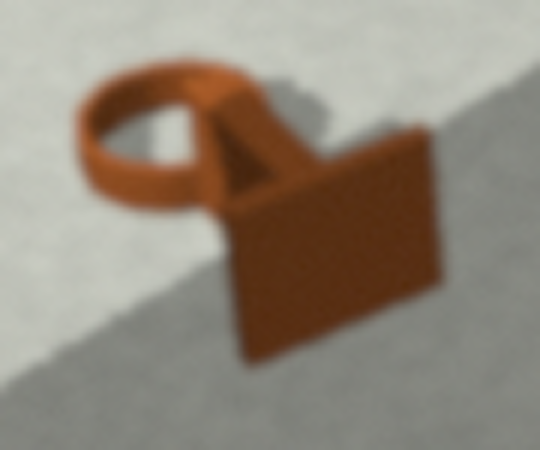

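```bash
cat > h.py <<'E'
import numpy as np, cv2, json
from scipy.optimize import least_squares
from bench import ctrl, vision
np.set_printoptions(precision=4,suppress=True)
P={c:vision.camera_params(c) for c in ["scene","side"]}
def proj(X,c,p=None):
    p=p or P[c]; X=np.atleast_2d(X); c3=X@np.array(p["R"]).T+p["t"]; u=c3@np.array(p["intrinsics"]).T
    return u[:,:2]/u[:,2:]
def ray(xy,c,z,p=None):
    p=p or P[c]; R=np.array(p["R"]);K=np.array(p["intrinsics"]);C=-R.T@p["t"]
    d=R.T@np.linalg.solve(K,[xy[0],xy[1],1]); return C+d*(z-C[2])/d[2]
def fit(obs,x0):
    # obs: list (cam, px, body pt m)
    def f(v,ret=False):
        c,s=np.cos(v[2]),np.sin(v[2]); r=[]
        for cam,px,b in obs:
            X=[v[0]+c*b[0]-s*b[1],v[1]+s*b[0]+c*b[1],b[2]]
            r.append(proj(X,cam)[0]-px)
        return np.array(r).ravel()
    R=[least_squares(f,list(x0)+[y],loss="soft_l1") for y in np.arange(-3,3.2,.8)]
    r=min(R,key=lambda r:r.cost); return r.x, f(r.x).reshape(-1,2)
E
cat > fit0.py <<'E'
from h import *
Z={1:("scene",190,95,5),2:("scene",390,215,6),3:("side",345,290,3),4:("side",165,225,6)}
def o(z,u,v,*b):
    c,x,y,s=Z[z]; return (c,np.array([(u+.5)/s-.5+x,(v+.5)/s-.5+y]),np.array(b)/1000)
fx=[o(1,215,207,0,-47.5,122.5),o(1,237,380,0,-47.5,37.5),o(1,425,168,0,47.5,122.5),o(1,210,437,0,-62.5,10),o(1,453,160,0,62.5,125),
 o(3,335,100,-12,-62.5,125),o(3,118,165,-12,62.5,125),o(3,100,338,-12,62.5,10),o(3,107,155,0,62.5,125),o(3,335,82,0,-62.5,125)]
ho=[o(2,62,145,-40,-35,60),o(2,48,290,-40,-35,0),o(2,230,65,-40,35,60),o(2,358,255,35,8,50),o(2,330,272,35,-8,50),o(2,406,402,64,0,18),
 o(4,232,210,-48,35,60),o(4,430,130,-48,-35,60),o(4,440,283,-48,-35,0),o(4,250,365,-48,35,0)]
for n,x in (("fixture",fx),("holder",ho)):
    v,r=fit(x,(0.4,0.2)); print(n,v,"deg",np.degrees(v[2])); print(r.round(1).tolist())
for z,u,v in((1,437,285),(3,87,35)):
    c,px,_=o(z,u,v,0,0,0); print("bottle cap",c,ray(px,c,.114))
for c in("scene","side"):
    im=cv2.imread(f"pics/{c}0.png"); h=cv2.cvtColor(im,cv2.COLOR_BGR2HSV)
    m=cv2.inRange(h,(45,120,40),(75,255,255)); n,l,st,ce=cv2.connectedComponentsWithStats(m); i=1+st[1:,4].argmax()
    cn=cv2.findContours((l==i).astype(np.uint8),0,2)[0][0]; q=cv2.approxPolyDP(cn,.05*cv2.arcLength(cn,True),True)[:,0]
    w=np.array([ray(p,c,.003) for p in q]); print("mat",c,q.tolist(),w[:,:2].tolist(),w.mean(0), np.linalg.norm(np.roll(w,1,0)-w,axis=1))
E
python3 fit0.py
python3 - <<'E'
from h import *
print(ray((280.5,195.9),"scene",0),ray((368.4,356.5),"side",0),ray((280.1,177.3),"scene",.057),ray((372.1,330.7),"side",.057))
for n,s,z in (("vials",[(175,243),(200,243),(191,265)],0),("dish",[(324,380)],0),("driver",[(540,332),(458,410),(505,360)],0.015)):
  for p in s: print(n,ray(p,"scene",z))
E
```

```text
fixture [ 0.5259 -0.195   1.295 ] deg 74.19644802736605
[[-0.8, 0.6], [-0.5, 0.1], [-0.4, 0.0], [-0.1, 0.5], [0.4, -0.7], [5.7, -1.3], [-0.8, 2.4], [-1.3, 1.6], [-1.5, -0.3], [0.7, -0.7]]
holder [0.448  0.2477 1.5333] deg 87.85207221371665
[[1.8, 0.9], [0.6, 1.5], [1.3, -0.8], [0.9, -0.2], [-0.7, 0.8], [-0.3, 0.2], [-0.0, 0.9], [1.4, 0.6], [1.9, 0.9], [0.4, 1.3]]
bottle cap scene [ 0.5258 -0.107   0.114 ]
bottle cap side [ 0.5255 -0.1073  0.114 ]
mat scene [[315, 247], [256, 261], [272, 307], [337, 290]] [[0.5720871142295302, 0.07436144501654152], [0.6810585570413084, 0.03579620752689672], [0.7212887623705804, 0.14685206522383198], [0.6124859664313076, 0.18599728205965138]] [0.6467 0.1108 0.003 ] [0.1187 0.1156 0.1181 0.1156]
mat side [[374, 270], [353, 241], [300, 251], [319, 284]] [[0.6830743403962313, 0.04398137390918477], [0.716134626351025, 0.13970954143719083], [0.610273992590059, 0.17930739715111388], [0.5745974236949111, 0.076722278031361]] [0.646  0.1099 0.003 ] [0.1133 0.1013 0.113  0.1086]
[ 0.5227 -0.1103  0.    ] [ 0.5236 -0.1088  0.    ] [ 0.5282 -0.0982  0.057 ] [ 0.5248 -0.1104  0.057 ]
vials [ 0.7741 -0.1104  0.    ]
vials [ 0.7362 -0.0794  0.    ]
vials [ 0.7784 -0.034   0.    ]
dish [0.7399 0.3056 0.    ]
driver [0.4355 0.4583 0.015 ]
driver [0.6368 0.4595 0.015 ]
driver [0.5211 0.4537 0.015 ]
```

The fits agree between the two cameras. Next is a helper that turns a target pose into increments along the tool's axes.

```bash
cat > g.py <<'E'
from h import *
from scipy.spatial.transform import Rotation as Ro
def cur():
    o=ctrl.get_obs(); q=np.array(o["eef_rot"]); return np.array(o["eef_pos"]),Ro.from_quat(np.r_[q[1:],q[0]]),o
def go(grasp,jaw_deg,tcp_off=.006):
    "grasp point world, jaw axis (tool x) heading in deg; tool y down"
    p,R,o=cur(); M=R.as_matrix()
    a=np.radians(jaw_deg); x=np.array([np.cos(a),np.sin(a),0]); y=np.array([0,0,-1.]); T=Ro.from_matrix(np.c_[x,y,np.cross(x,y)])
    tcp=np.array(grasp)-tcp_off*y
    print("t",round(o["time_s"],2),"tcp",p,"jaw hd",np.degrees(np.arctan2(M[1,0],M[0,0])),"yax",M[:,1],"F",np.array(o["wrist_force"]),"op",round(o["opening"],3))
    print("  shift cm",(M.T@(tcp-p))*100,"rot",(R.inv()*T).as_rotvec(),"q",np.array(o["q"]))
if __name__=="__main__":
    import sys; v=[float(s) for s in sys.argv[1:]]; go(v[:3],v[3])
E
python3 g.py .525 -.108 .25 -15.8; python3 g.py .525 -.108 .25 164.2
```

```text
t 0.9 tcp [0.1332 0.5594 0.2563] jaw hd 76.60264880975582 yax [ 0.  0. -1.] F [ 0.0961 -0.1677 -0.8802] op 1.002
  shift cm [-55.8429   0.0298 -53.5765] rot [0.     1.6127 0.    ] q [ 1.1307  0.1808  1.607  -0.      1.3538 -0.2063]
t 0.9 tcp [0.1332 0.5594 0.2563] jaw hd 76.60264880975582 yax [ 0.  0. -1.] F [ 0.0961 -0.1677 -0.8802] op 1.002
  shift cm [-55.8429   0.0298 -53.5765] rot [ 0.     -1.5289 -0.    ] q [ 1.1307  0.1808  1.607  -0.      1.3538 -0.2063]
```

apply_moves(increments=[{"x":-55.8,"z":-53.6,"ay":1.61},{"x":-55.8,"z":-53.6,"ay":1.61},{"x":-55.8,"z":-53.6,"ay":1.61},{"x":-55.8,"z":-53.6,"ay":1.61},{"x":-55.8,"z":-53.6,"ay":1.61},{"x":-55.8,"z":-53.6,"ay":1.61},{"x":-55.8,"z":-53.6,"ay":1.61},{"x":-55.8,"z":-53.6,"ay":1.61},{"x":-55.8,"z":-53.6,"ay":1.61},{"x":-55.8,"z":-53.6,"ay":1.61},{"x":-55.8,"z":-53.6,"ay":1.61},{"x":-55.8,"z":-53.6,"ay":1.61}])

```text
invalid input
```

```bash
python3 g.py .525 -.108 .2 -15.8
```

```text
t 0.9 tcp [0.1332 0.5594 0.2563] jaw hd 76.60264880975582 yax [ 0.  0. -1.] F [ 0.0961 -0.1677 -0.8802] op 1.002
  shift cm [-55.8429   5.0298 -53.5765] rot [0.     1.6127 0.    ] q [ 1.1307  0.1808  1.607  -0.      1.3538 -0.2063]
```

apply_moves(increments=[{"x":-4.0,"y":0,"z":-4.0,"ax":0,"ay":0.14,"az":0,"grip":0},{"x":-8.0,"y":0,"z":-8.0,"ax":0,"ay":0.28,"az":0,"grip":0},{"x":-12.5,"y":0,"z":-12.0,"ax":0,"ay":0.42,"az":0,"grip":0},{"x":-17.0,"y":0,"z":-16.0,"ax":0,"ay":0.56,"az":0,"grip":0},{"x":-21.5,"y":0,"z":-20.5,"ax":0,"ay":0.7,"az":0,"grip":0},{"x":-26,"y":0,"z":-25,"ax":0,"ay":0.85,"az":0,"grip":0},{"x":-30.5,"y":0,"z":-29.5,"ax":0,"ay":1.0,"az":0,"grip":0},{"x":-35,"y":0,"z":-34,"ax":0,"ay":1.15,"az":0,"grip":0},{"x":-39.5,"y":0,"z":-38.0,"ax":0,"ay":1.3,"az":0,"grip":0},{"x":-44,"y":0,"z":-42.3,"ax":0,"ay":1.45,"az":0,"grip":0},{"x":-48.5,"y":0,"z":-46.6,"ax":0,"ay":1.61,"az":0,"grip":0},{"x":-53,"y":0,"z":-51,"ax":0,"ay":1.61,"az":0,"grip":0}])

```text
time_s: 2.4
eef_pos: [0.5063, -0.0746, 0.2566]
eef_rot: [0.7, -0.7, 0.097, -0.097]
wrist_force: [1.5, 0.5, 0.2]
opening: 0.997
```

```bash
python3 g.py .525 -.108 .2 -15.8
```

```text
t 2.4 tcp [ 0.5063 -0.0746  0.2566] jaw hd -15.776833204512911 yax [ 0.0009 -0.0001 -1.    ] F [1.526  0.4582 0.2231] op 0.997
  shift cm [ 2.7039  5.0611 -2.7037] rot [-0.0002  0.0004  0.0009] q [-0.3788  0.0374  1.7639  0.0003  1.3394 -0.1035]
```

apply_moves(increments=[{"x":1.4,"y":2,"z":-1.4,"ax":0,"ay":0,"az":0,"grip":0},{"x":2.7,"y":5,"z":-2.7,"ax":0,"ay":0,"az":0,"grip":0},{"x":2.7,"y":5,"z":-2.7,"ax":0,"ay":0,"az":0,"grip":0}])

```text
time_s: 2.78
eef_pos: [0.5237, -0.1083, 0.2042]
eef_rot: [0.701, -0.7, 0.099, -0.096]
wrist_force: [-0.1, 0.3, 0.2]
opening: 0.998
```

```bash
python3 - <<'E'
from g import *
p=vision.camera_params("wrist"); im=vision.camera("wrist"); cv2.imwrite("pics/w1.png",im[:,:,::-1])
from bench import pinpoint
for n,z in (("bottle",0),("bottle_mid",.057)):
    for d in pinpoint("wrist",n)[:2]: print(n,d["xy"],d["p"],ray(d["xy"],"",z,p))
print(proj([[.525,-.108,.114],[.525,-.108,0]],"",p))
E
python3 g.py .525 -.108 .066 -15.8
```

```text
bottle [315.4, 208.2] 0.58 [ 0.5217 -0.1088  0.    ]
[[319.2058 252.4098]
 [318.6221 206.4274]]
t 2.92 tcp [ 0.5252 -0.1075  0.2077] jaw hd -15.751585296842384 yax [ 0.0019 -0.0003 -1.    ] F [-0.104  -0.2448 -0.6707] op 0.999
  shift cm [-0.0319 13.5653 -0.0564] rot [-0.0003  0.0008  0.0019] q [-0.4237  0.1427  1.7537  0.0006  1.2434 -0.149 ]
```

View pics/w1.png

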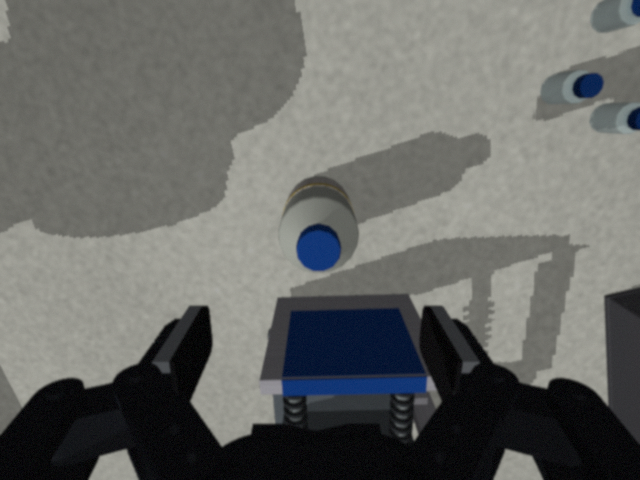

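The wrist view shows the cap at (319,247), centred between the fingers and within about 3 mm of the prediction. I'll lower and grip.

apply_moves(increments=[{"x":0,"y":3,"z":0,"ax":0,"ay":0,"az":0,"grip":0},{"x":0,"y":6,"z":0,"ax":0,"ay":0,"az":0,"grip":0},{"x":0,"y":9,"z":0,"ax":0,"ay":0,"az":0,"grip":0},{"x":0,"y":11.5,"z":0,"ax":0,"ay":0,"az":0,"grip":0},{"x":0,"y":13,"z":0,"ax":0,"ay":0,"az":0,"grip":0},{"x":0,"y":13.5,"z":0,"ax":0,"ay":0,"az":0,"grip":0},{"x":0,"y":13.5,"z":0,"ax":0,"ay":0,"az":0,"grip":0}])

```text
time_s: 3.8
eef_pos: [0.526, -0.1076, 0.0734]
eef_rot: [-0.7, 0.701, -0.096, 0.098]
wrist_force: [-0.3, -0.1, 0.8]
opening: 1.001
```

```bash
python3 - <<'E'
from g import *
for c in ("scene","side"):
    im=vision.camera(c); cv2.imwrite(f"pics/{c}1.png",im[:,:,::-1])
a=cv2.imread("pics/scene1.png");b=cv2.imread("pics/side1.png")
cv2.imwrite("pics/c1.png",np.hstack([cv2.resize(a[70:270,180:380],(400,400)),cv2.resize(b[200:400,270:470],(400,400))]))
E
python3 g.py .525 -.108 .066 -15.8
```

```text
t 3.9 tcp [ 0.5262 -0.1078  0.0738] jaw hd -15.743866730127761 yax [ 0.0036 -0.0011 -1.    ] F [-0.6429 -0.2251  0.4333] op 0.997
  shift cm [-0.1131  0.1761 -0.0499] rot [0.0001 0.001  0.0038] q [-0.4235  0.337   1.8291  0.0006  0.9718 -0.149 ]
```

View pics/c1.png

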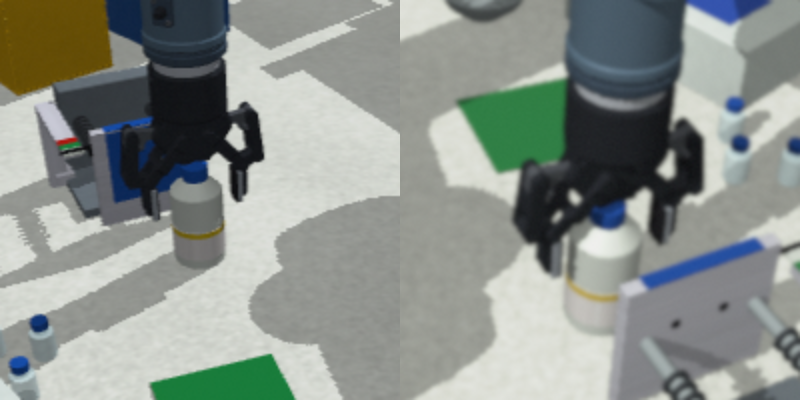

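The gripper straddles the bottle with the cap clear of its body, so I'll close.

apply_moves(increments=[{"x":-0.1,"y":0.1,"z":0,"ax":0,"ay":0,"az":0,"grip":0.3},{"x":-0.1,"y":0.1,"z":0,"ax":0,"ay":0,"az":0,"grip":1},{"x":-0.1,"y":0.1,"z":0,"ax":0,"ay":0,"az":0,"grip":1},{"x":-0.1,"y":0.1,"z":0,"ax":0,"ay":0,"az":0,"grip":1},{"x":-0.1,"y":0.1,"z":0,"ax":0,"ay":0,"az":0,"grip":1},{"x":-0.1,"y":0.1,"z":0,"ax":0,"ay":0,"az":0,"grip":1},{"x":-0.1,"y":0.1,"z":0,"ax":0,"ay":0,"az":0,"grip":1}])

```text
time_s: 4.78
eef_pos: [0.5256, -0.1077, 0.0736]
eef_rot: [-0.7, 0.701, -0.095, 0.098]
wrist_force: [-1.9, 0.8, 5.1]
opening: 0.639
```

```bash
python3 g.py .525 -.108 .066 -15.8
```

```text
t 4.78 tcp [ 0.5256 -0.1077  0.0736] jaw hd -15.743715058112219 yax [ 0.0044 -0.0014 -1.    ] F [-1.9005  0.7804  5.1241] op 0.639
  shift cm [-0.0556  0.164  -0.0437] rot [0.0002 0.001  0.0046] q [-0.4238  0.3357  1.8313  0.0006  0.9701 -0.1493]
```

apply_moves(increments=[{"x":0,"y":-1,"z":0,"ax":0,"ay":0,"az":0,"grip":1},{"x":0,"y":-2.5,"z":0,"ax":0,"ay":0,"az":0,"grip":1},{"x":0,"y":-4.5,"z":0,"ax":0,"ay":0,"az":0,"grip":1},{"x":0,"y":-5,"z":0,"ax":0,"ay":0,"az":0,"grip":1}])

```text
time_s: 5.28
eef_pos: [0.5265, -0.1081, 0.1258]
eef_rot: [-0.7, 0.701, -0.094, 0.1]
wrist_force: [-0.2, -0.2, -2.3]
opening: 0.638
```

```bash
python3 g.py .6465 .1104 .117 -15.8
```

```text
t 5.28 tcp [ 0.5265 -0.1081  0.1258] jaw hd -15.747359637572314 yax [ 0.0076 -0.0029 -1.    ] F [-0.1828 -0.1819 -2.3498] op 0.638
  shift cm [ 5.6123  0.3043 24.2903] rot [0.0007 0.0009 0.0081] q [-0.4238  0.251   1.8114  0.0006  1.0711 -0.1492]
```

apply_moves(increments=[{"x":0.7,"y":0,"z":3,"ax":0,"ay":0,"az":0,"grip":1},{"x":1.6,"y":0,"z":7,"ax":0,"ay":0,"az":0.008,"grip":1},{"x":2.7,"y":0,"z":11.5,"ax":0,"ay":0,"az":0.008,"grip":1},{"x":3.7,"y":0,"z":16,"ax":0,"ay":0,"az":0.008,"grip":1},{"x":4.7,"y":0,"z":20,"ax":0,"ay":0,"az":0.008,"grip":1},{"x":5.4,"y":0,"z":23,"ax":0,"ay":0,"az":0.008,"grip":1},{"x":5.6,"y":0,"z":24.3,"ax":0,"ay":0,"az":0.008,"grip":1},{"x":5.6,"y":0,"z":24.3,"ax":0,"ay":0,"az":0.008,"grip":1},{"x":5.6,"y":0,"z":24.3,"ax":0,"ay":0,"az":0.008,"grip":1}])

```text
time_s: 6.4
eef_pos: [0.6458, 0.1095, 0.1258]
eef_rot: [-0.7, 0.701, -0.097, 0.097]
wrist_force: [-0.4, 0.0, -1.9]
opening: 0.64
```

```bash
python3 g.py .6465 .1104 .072 -15.8;  python3 - <<'E'
from g import *
for c in ("scene","side"):
    im=vision.camera(c); cv2.imwrite(f"pics/{c}2.png",im[:,:,::-1])
a=cv2.imread("pics/scene2.png");b=cv2.imread("pics/side2.png")
cv2.imwrite("pics/c2.png",np.hstack([cv2.resize(a[150:350,200:400],(400,400)),cv2.resize(b[120:320,240:440],(400,400))]))
E
```

```text
t 6.4 tcp [0.6458 0.1095 0.1258] jaw hd -15.790968868821908 yax [-0.001  -0.0011 -1.    ] F [-0.3847  0.029  -1.8724] op 0.64
  shift cm [0.0439 4.7762 0.1146] rot [ 0.0013  0.0002 -0.0007] q [-0.0124  0.4875  1.4874 -0.0012  1.1677  0.2637]
```

View pics/c2.png

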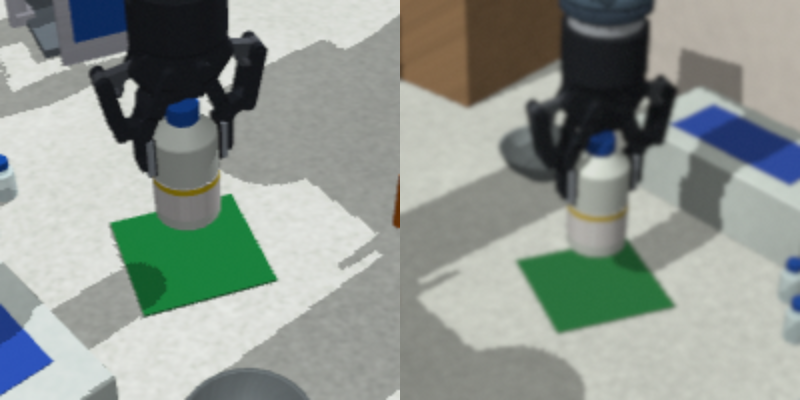

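The bottle hangs upright over the mat, so I'll set it down and release it.

apply_moves(increments=[{"x":0,"y":2,"z":0.1,"ax":0,"ay":0,"az":0,"grip":1},{"x":0,"y":3.7,"z":0.1,"ax":0,"ay":0,"az":0,"grip":1},{"x":0,"y":4.5,"z":0.1,"ax":0,"ay":0,"az":0,"grip":1},{"x":0,"y":4.8,"z":0.1,"ax":0,"ay":0,"az":0,"grip":1},{"x":0,"y":4.8,"z":0.1,"ax":0,"ay":0,"az":0,"grip":1},{"x":0,"y":4.9,"z":0.1,"ax":0,"ay":0,"az":0,"grip":1}])

```text
time_s: 7.25
eef_pos: [0.6469, 0.1103, 0.0776]
eef_rot: [-0.7, 0.701, -0.097, 0.098]
wrist_force: [0.4, 0.4, -2.6]
opening: 0.638
```

```bash
python3 g.py .6465 .1104 .0706 -15.8
```

```text
t 7.25 tcp [0.6469 0.1103 0.0776] jaw hd -15.814836807764648 yax [ 0.001  -0.0009 -1.    ] F [ 0.4169  0.3506 -2.6408] op 0.638
  shift cm [-0.0409  0.1046 -0.005 ] rot [ 0.0006 -0.0003  0.0013] q [-0.0111  0.5517  1.503  -0.001   1.0859  0.2654]
```

apply_moves(increments=[{"x":0,"y":0.1,"z":0,"ax":0,"ay":0,"az":0,"grip":1},{"x":0,"y":0.15,"z":0,"ax":0,"ay":0,"az":0,"grip":1},{"x":0,"y":0.15,"z":0,"ax":0,"ay":0,"az":0,"grip":0.3},{"x":0,"y":0.15,"z":0,"ax":0,"ay":0,"az":0,"grip":0},{"x":0,"y":0.15,"z":0,"ax":0,"ay":0,"az":0,"grip":0},{"x":0,"y":0.15,"z":0,"ax":0,"ay":0,"az":0,"grip":0},{"x":0,"y":0.1,"z":0,"ax":0,"ay":0,"az":0,"grip":0}])

```text
time_s: 8.12
eef_pos: [0.6469, 0.1103, 0.0766]
eef_rot: [-0.7, 0.701, -0.097, 0.098]
wrist_force: [-0.9, -0.6, -0.4]
opening: 1.0
```

```bash
python3 g.py .6465 .1104 .0706 -15.8
```

```text
t 8.12 tcp [0.6469 0.1103 0.0766] jaw hd -15.814962819500643 yax [ 0.001  -0.0009 -1.    ] F [-0.9135 -0.6201 -0.4456] op 1.0
  shift cm [-0.0404  0.004  -0.0026] rot [ 0.0006 -0.0003  0.0012] q [-0.0112  0.5531  1.5033 -0.001   1.0842  0.2654]
```

apply_moves(increments=[{"x":0,"y":-1.5,"z":0,"ax":0,"ay":0,"az":0,"grip":0},{"x":0,"y":-4.5,"z":0,"ax":0,"ay":0,"az":0,"grip":0},{"x":0,"y":-8.5,"z":0,"ax":0,"ay":0,"az":0,"grip":0},{"x":0,"y":-12.5,"z":0,"ax":0,"ay":0,"az":0,"grip":0},{"x":0,"y":-15,"z":0,"ax":0,"ay":0,"az":0,"grip":0}])

```text
time_s: 8.75
eef_pos: [0.6477, 0.1105, 0.2307]
eef_rot: [-0.7, 0.7, -0.095, 0.099]
wrist_force: [-0.1, 0.3, 0.7]
opening: 0.998
```

```bash
python3 g.py .448 .2477 .2 -2.15; python3 - <<'E'
from g import *
for c,s in (("scene","pics/scene3.png"),("side","pics/side3.png")):
    im=vision.camera(c); cv2.imwrite(s,im[:,:,::-1])
a=cv2.imread("pics/scene3.png");b=cv2.imread("pics/side3.png")
cv2.imwrite("pics/c3.png",np.hstack([cv2.resize(a[150:350,200:400],(400,400)),cv2.resize(b[120:320,240:440],(400,400))]))
E
```

```text
t 8.75 tcp [0.6477 0.1105 0.2307] jaw hd -15.809465842564121 yax [ 0.0054 -0.001  -1.    ] F [-0.1203  0.2913  0.7274] op 0.998
  shift cm [-22.968    2.3517   7.758 ] rot [ 0.0001 -0.2384  0.0055] q [-0.0108  0.3777  1.4138 -0.001   1.3446  0.2653]
```

View pics/c3.png

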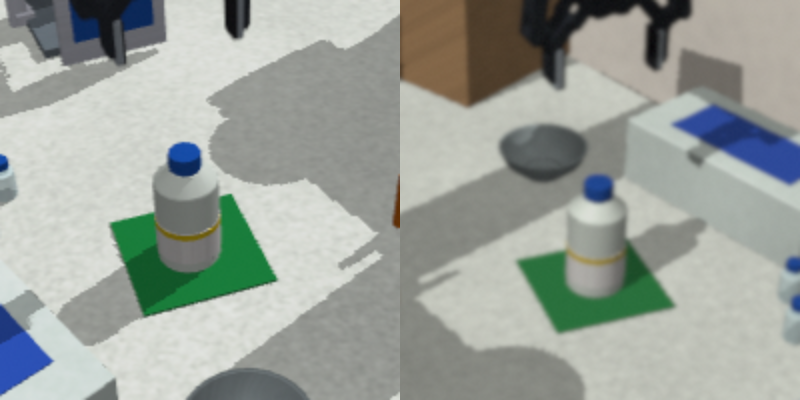

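The bottle stands upright at the mat centre. I'll go over the holder.

apply_moves(increments=[{"x":-3,"y":0,"z":1,"ax":0,"ay":-0.04,"az":0,"grip":0},{"x":-7,"y":0,"z":2.5,"ax":0,"ay":-0.1,"az":0,"grip":0},{"x":-11.5,"y":0,"z":4,"ax":0,"ay":-0.16,"az":0,"grip":0},{"x":-16,"y":0,"z":5.4,"ax":0,"ay":-0.21,"az":0.005,"grip":0},{"x":-20,"y":0.5,"z":6.7,"ax":0,"ay":-0.24,"az":0.005,"grip":0},{"x":-23,"y":1.5,"z":7.8,"ax":0,"ay":-0.24,"az":0.005,"grip":0},{"x":-23,"y":2.3,"z":7.8,"ax":0,"ay":-0.24,"az":0.005,"grip":0},{"x":-23,"y":2.3,"z":7.8,"ax":0,"ay":-0.24,"az":0.005,"grip":0}])

```text
time_s: 9.85
eef_pos: [0.4489, 0.2478, 0.206]
eef_rot: [-0.707, 0.707, -0.012, 0.014]
wrist_force: [-0.4, -0.5, -0.4]
opening: 1.0
```

```bash
python3 g.py .448 .2477 .036 -2.15; python3 - <<'E'
from g import *
from bench import pinpoint
p=vision.camera_params("wrist"); im=vision.camera("wrist"); 
v=(.448,.2477,1.5333); c,s=np.cos(v[2]),np.sin(v[2])
B=np.array([[-40,-35,60],[-40,35,60],[-48,-35,60],[-48,35,60],[35,8,50],[35,-8,50],[-40,8,50],[-40,-8,50],[64,0,18],[0,0,35]])/1000
W=np.c_[v[0]+c*B[:,0]-s*B[:,1],v[1]+s*B[:,0]+c*B[:,1],B[:,2]]
px=proj(W,"",p); print(px.round(1).tolist())
im=im[:,:,::-1].copy(); cv2.imwrite("pics/w4raw.png",im)
for q in px: cv2.circle(im,tuple(int(round(t)) for t in q),2,(0,255,0),-1)
cv2.imwrite("pics/w4.png",im)
for n in("holder_grip","holder_back","holder"):
  print(n,[(d["xy"],d["p"]) for d in pinpoint("wrist",n)[:2]])
E
```

```text
t 9.85 tcp [0.4489 0.2478 0.206 ] jaw hd -2.0431756422158105 yax [ 0.003 -0.001 -1.   ] F [-0.3866 -0.4954 -0.3626] op 1.0
  shift cm [-0.1428 16.4018  0.0004] rot [0.0009 0.0019 0.0031] q [ 0.2736  0.0927  1.8129 -0.0019  1.2334  0.3099]
[[359.0, 274.7], [270.3, 274.6], [358.6, 283.9], [270.7, 283.8], [304.2, 177.7], [325.5, 177.8], [304.9, 269.5], [324.5, 269.5], [314.9, 135.1], [314.7, 217.2]]
holder_grip [([311.9, 217.2], 0.8)]
holder_back [([309.0, 263.8], 0.63)]
holder [([311.2, 206.0], 0.91)]
```

View pics/w4.png

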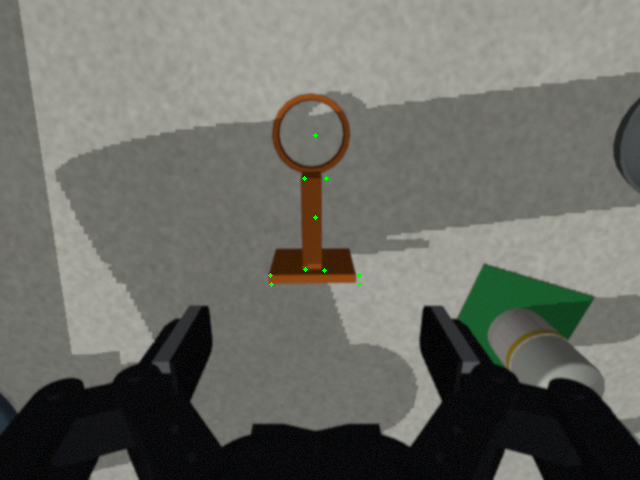

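The holder sits about 2 mm to the left of the model (web column about 312 against 315) and is turned by roughly 1°. I'll correct that, then lower.

apply_moves(increments=[{"x":-0.3,"y":3,"z":0,"ax":0,"ay":-0.017,"az":0,"grip":0},{"x":-0.3,"y":7,"z":0,"ax":0,"ay":-0.017,"az":0,"grip":0},{"x":-0.3,"y":11,"z":0,"ax":0,"ay":-0.017,"az":0.003,"grip":0},{"x":-0.3,"y":14,"z":0,"ax":0,"ay":-0.017,"az":0.003,"grip":0},{"x":-0.3,"y":16,"z":0,"ax":0,"ay":-0.017,"az":0.003,"grip":0},{"x":-0.3,"y":16.4,"z":0,"ax":0,"ay":-0.017,"az":0.003,"grip":0},{"x":-0.3,"y":16.4,"z":0,"ax":0,"ay":-0.017,"az":0.003,"grip":0}])

```text
time_s: 10.92
eef_pos: [0.4486, 0.2476, 0.0437]
eef_rot: [0.707, -0.707, 0.006, -0.008]
wrist_force: [0.1, -0.3, -0.3]
opening: 1.0
```

```bash
python3 g.py .446 .2477 .035 -1.1; python3 - <<'E'
from g import *
for c,s in (("scene","pics/scene5.png"),("side","pics/side5.png")):
    im=vision.camera(c); cv2.imwrite(s,im[:,:,::-1])
a=cv2.imread("pics/scene5.png");b=cv2.imread("pics/side5.png")
cv2.imwrite("pics/c5.png",np.hstack([cv2.resize(a[150:350,330:530],(400,400)),cv2.resize(b[150:350,110:310],(400,400))]))
E
```

```text
t 10.93 tcp [0.4486 0.2476 0.0437] jaw hd -1.184679231031702 yax [ 0.0025  0.     -1.    ] F [ 0.1149 -0.2656 -0.3414] op 1.0
  shift cm [-0.2585  0.2659  0.0006] rot [-0.     -0.0015  0.0025] q [ 0.2728  0.3476  1.8969 -0.0009  0.8947  0.294 ]
```

View pics/c5.png

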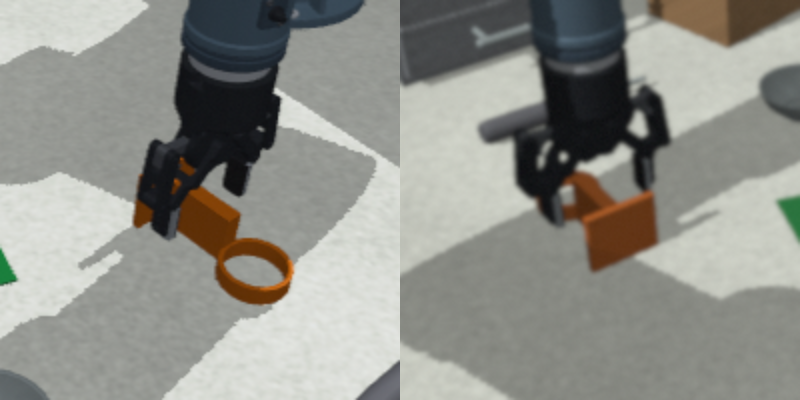

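The jaws straddle the web. I'll shift 2.5 mm, go 2.5 mm lower and close.

apply_moves(increments=[{"x":-0.25,"y":0.25,"z":0,"ax":0,"ay":0,"az":0.0025,"grip":0},{"x":-0.25,"y":0.25,"z":0,"ax":0,"ay":0,"az":0.0025,"grip":0.5},{"x":-0.25,"y":0.25,"z":0,"ax":0,"ay":0,"az":0.0025,"grip":1},{"x":-0.25,"y":0.25,"z":0,"ax":0,"ay":0,"az":0.0025,"grip":1},{"x":-0.25,"y":0.25,"z":0,"ax":0,"ay":0,"az":0.0025,"grip":1},{"x":-0.25,"y":0.25,"z":0,"ax":0,"ay":0,"az":0.0025,"grip":1},{"x":-0.25,"y":0.25,"z":0,"ax":0,"ay":0,"az":0.0025,"grip":1},{"x":-0.25,"y":0.25,"z":0,"ax":0,"ay":0,"az":0.0025,"grip":1},{"x":-0.25,"y":0.25,"z":0,"ax":0,"ay":0,"az":0.0025,"grip":1},{"x":-0.25,"y":0.25,"z":0,"ax":0,"ay":0,"az":0.0025,"grip":1}])

```text
time_s: 12.28
eef_pos: [0.4467, 0.248, 0.042]
eef_rot: [0.707, -0.707, 0.007, -0.008]
wrist_force: [1.0, 0.4, 3.5]
opening: 0.181
```

```bash
python3 g.py .446 .2477 .035 -1.1
```

```text
t 12.28 tcp [0.4467 0.248  0.042 ] jaw hd -1.1680516012212563 yax [ 0.002   0.0006 -1.    ] F [0.9818 0.4495 3.4903] op 0.181
  shift cm [-0.0715  0.0998 -0.0331] rot [-0.0006 -0.0012  0.0019] q [0.2741 0.3484 1.9006 0.0001 0.8905 0.2945]
```

apply_moves(increments=[{"x":0,"y":-1,"z":0,"ax":0,"ay":0,"az":0,"grip":1},{"x":0,"y":-3,"z":0,"ax":0,"ay":0,"az":0,"grip":1},{"x":0,"y":-7,"z":0,"ax":0,"ay":0,"az":0,"grip":1},{"x":0,"y":-11,"z":0,"ax":0,"ay":0,"az":0,"grip":1},{"x":0,"y":-14.5,"z":0,"ax":0,"ay":0,"az":0,"grip":1},{"x":0,"y":-16,"z":0,"ax":0,"ay":0,"az":0,"grip":1},{"x":0,"y":-16,"z":0,"ax":0,"ay":0,"az":0,"grip":1}])

```text
time_s: 13.15
eef_pos: [0.4465, 0.248, 0.2024]
eef_rot: [0.707, -0.707, 0.006, -0.008]
wrist_force: [0.1, -0.4, -2.5]
opening: 0.18
```

```bash
python3 g.py .5498 -.1103 .196 -15.8
```

```text
t 13.15 tcp [0.4465 0.248  0.2024] jaw hd -1.1655153628146673 yax [ 0.0031  0.0009 -1.    ] F [ 0.1287 -0.4296 -2.5048] op 0.18
  shift cm [ 11.0523   0.0393 -35.611 ] rot [-0.0014  0.2554  0.0029] q [0.2742 0.0919 1.8216 0.0001 1.2248 0.2945]
```

apply_moves(increments=[{"x":1,"y":0,"z":-3,"ax":0,"ay":0.02,"az":0,"grip":1},{"x":2.2,"y":0,"z":-7,"ax":0,"ay":0.05,"az":0,"grip":1},{"x":3.5,"y":0,"z":-11.5,"ax":0,"ay":0.08,"az":0,"grip":1},{"x":5,"y":0,"z":-16,"ax":0,"ay":0.11,"az":0,"grip":1},{"x":6.5,"y":0,"z":-20.5,"ax":0,"ay":0.15,"az":0,"grip":1},{"x":8,"y":0,"z":-25,"ax":0,"ay":0.18,"az":0,"grip":1},{"x":9.2,"y":0,"z":-29,"ax":0,"ay":0.21,"az":0,"grip":1},{"x":10.2,"y":0,"z":-32.5,"ax":0,"ay":0.235,"az":0,"grip":1},{"x":11,"y":0,"z":-35,"ax":0,"ay":0.255,"az":0,"grip":1},{"x":11,"y":0,"z":-35.6,"ax":0,"ay":0.255,"az":0.003,"grip":1},{"x":11,"y":0,"z":-35.6,"ax":0,"ay":0.255,"az":0.003,"grip":1}])

```text
time_s: 14.52
eef_pos: [0.5483, -0.1097, 0.2007]
eef_rot: [0.701, -0.7, 0.098, -0.096]
wrist_force: [-0.1, -0.2, -2.6]
opening: 0.181
```

```bash
python3 g.py .5498 -.1103 .086 -15.8; python3 - <<'E'
from g import *
p=vision.camera_params("wrist"); im=vision.camera("wrist")[:,:,::-1].copy(); cv2.imwrite("pics/w6raw.png",im)
v=(.5259,-.195,1.295); c,s=np.cos(v[2]),np.sin(v[2])
B=np.array([[0,-47.5,122.5],[0,47.5,122.5],[0,-62.5,125],[0,62.5,125],[-12,-62.5,125],[-12,62.5,125],[0,0,122.5]])/1000
W=np.c_[v[0]+c*B[:,0]-s*B[:,1],v[1]+s*B[:,0]+c*B[:,1],B[:,2]]
px=proj(W,"",p); print(px.round(1).tolist())
for q in px: cv2.circle(im,tuple(int(round(t)) for t in q),2,(0,255,0),-1)
cv2.imwrite("pics/w6.png",im)
E
```

```text
t 14.53 tcp [ 0.5483 -0.1097  0.2007] jaw hd -15.792219777112853 yax [-0.0028  0.0029 -1.    ] F [-0.1155 -0.2291 -2.6085] op 0.181
  shift cm [ 0.2017 10.8698 -0.0365] rot [-0.002   0.0001 -0.0035] q [-0.4106  0.2039  1.6976  0.0016  1.2438 -0.1355]
[[392.0, 386.0], [247.0, 385.4], [415.9, 388.8], [223.2, 388.1], [414.3, 403.6], [224.7, 402.9], [319.5, 385.7]]
```

View pics/w6.png

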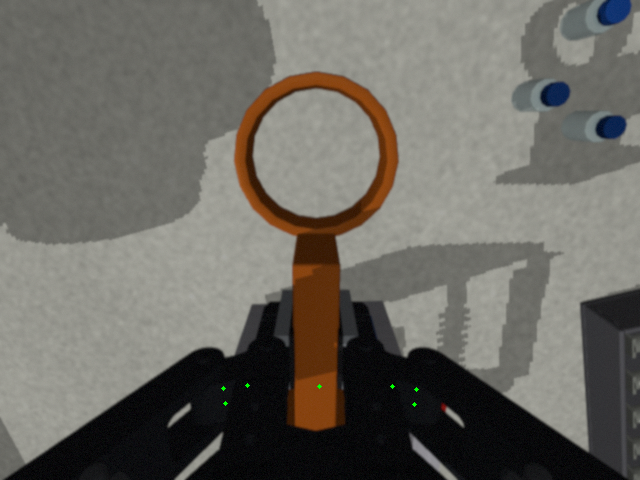

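```bash
python3 - <<'E'
from g import *
pos,R,o=cur(); p=vision.camera_params("wrist"); Rc=np.array(p["R"]); t=np.array(p["t"])
M=R.as_matrix(); A=Rc@M; b=Rc@pos+t   # cam = A*tool + b
# pose at w1
p1=np.array([.5240,-.1081,.2055]); a=np.radians(-15.76); x=np.array([np.cos(a),np.sin(a),0]);y=np.array([.0019,-.0003,-1]); x-=y*(x@y); x/=np.linalg.norm(x);y/=np.linalg.norm(y)
M1=np.c_[x,y,np.cross(x,y)]; R1=A@M1.T; q=dict(p); q["R"]=R1; q["t"]=b-R1@p1
v=(.5259,-.195,1.295); c,s=np.cos(v[2]),np.sin(v[2])
B=np.array([[0,62.5,125],[0,-62.5,125],[0,62.5,10],[0,-62.5,10],[0,47.5,37.5],[0,-47.5,37.5],[0,47.5,122.5],[0,-47.5,122.5]])/1000
W=np.c_[v[0]+c*B[:,0]-s*B[:,1],v[1]+s*B[:,0]+c*B[:,1],B[:,2]]
px=proj(W,"",q); print(px.round(1).tolist()); print(proj([.525,-.108,.114],"",q))
im=cv2.imread("pics/w1.png")
for k in px: cv2.circle(im,tuple(int(round(t)) for t in k),1,(0,255,0),-1)
cv2.imwrite("pics/w1b.png",cv2.resize(im[270:430,220:460],None,fx=3,fy=3,interpolation=cv2.INTER_CUBIC))
E
```

```text
[[259.8, 376.5], [450.0, 376.6], [277.1, 293.8], [407.9, 293.8], [291.0, 308.5], [398.4, 308.5], [283.0, 374.0], [426.1, 374.0]]
[[317.8702 251.9847]]
```

View pics/w1b.png

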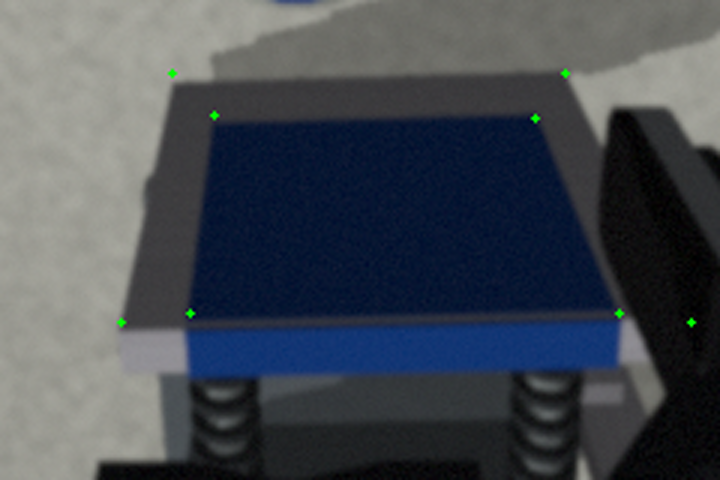

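The fixture model overlays the wrist picture to within 2–3 mm, and its yaw may be about 1° larger. I'll lower in front of the plate.

apply_moves(increments=[{"x":0.2,"y":2,"z":0,"ax":0,"ay":-0.01,"az":-0.003,"grip":1},{"x":0.2,"y":5,"z":0,"ax":0,"ay":-0.01,"az":-0.003,"grip":1},{"x":0.2,"y":8,"z":0,"ax":0,"ay":-0.01,"az":-0.003,"grip":1},{"x":0.2,"y":10,"z":0,"ax":0,"ay":-0.01,"az":-0.003,"grip":1},{"x":0.2,"y":10.8,"z":0,"ax":0,"ay":-0.01,"az":-0.003,"grip":1},{"x":0.2,"y":10.9,"z":0,"ax":0,"ay":-0.01,"az":-0.003,"grip":1}])

```text
time_s: 15.32
eef_pos: [0.5499, -0.1087, 0.0919]
eef_rot: [0.702, -0.7, 0.093, -0.093]
wrist_force: [0.6, -0.3, -2.7]
opening: 0.178
```

```bash
python3 g.py .5389 -.1488 .086 -15.2; python3 - <<'E'
from g import *
for c,s in (("scene","pics/scene7.png"),("side","pics/side7.png")):
    im=vision.camera(c); cv2.imwrite(s,im[:,:,::-1])
a=cv2.imread("pics/scene7.png");b=cv2.imread("pics/side7.png")
cv2.imwrite("pics/c7.png",np.hstack([cv2.resize(a[70:230,180:340],(400,400),interpolation=2),cv2.resize(b[260:460,330:530],(400,400),interpolation=2)]))
E
```

```text
t 15.32 tcp [ 0.5499 -0.1087  0.0919] jaw hd -15.124293352588738 yax [ 0.0001  0.0023 -1.    ] F [ 0.6127 -0.3435 -2.7388] op 0.178
  shift cm [-0.0188 -0.0189 -4.1549] rot [-0.0022  0.0013 -0.0005] q [-0.4081  0.3532  1.7598  0.0025  1.0294 -0.1454]
```

View pics/c7.png

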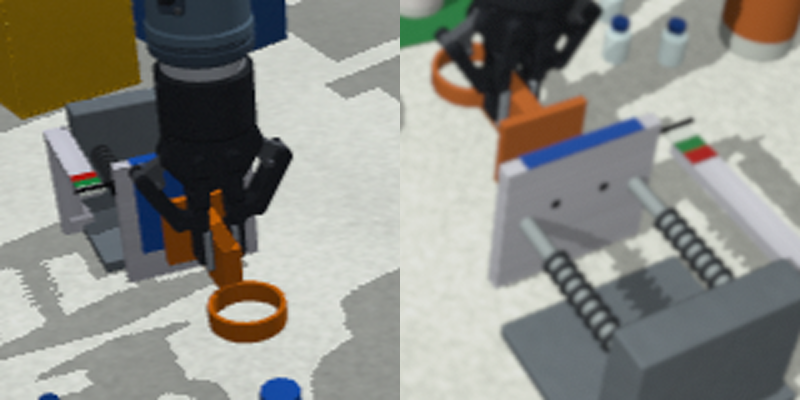

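The holder is level and parallel to the plate, about 4 cm away from it. I'll advance in stages and watch the force.

apply_moves(increments=[{"x":0,"y":0,"z":-1,"ax":0,"ay":0,"az":0,"grip":1},{"x":0,"y":0,"z":-2,"ax":0,"ay":0,"az":0,"grip":1},{"x":0,"y":0,"z":-3,"ax":0,"ay":0,"az":0,"grip":1},{"x":0,"y":0,"z":-3.6,"ax":0,"ay":0,"az":0,"grip":1},{"x":0,"y":0,"z":-4.2,"ax":0,"ay":0,"az":0,"grip":1},{"x":0,"y":0,"z":-4.6,"ax":0,"ay":0,"az":0,"grip":1},{"x":0,"y":0,"z":-4.8,"ax":0,"ay":0,"az":0,"grip":1},{"x":0,"y":0,"z":-4.8,"ax":0,"ay":0,"az":0,"grip":1}])

```text
time_s: 16.42
eef_pos: [0.5382, -0.1553, 0.0927]
eef_rot: [0.702, -0.7, 0.093, -0.094]
wrist_force: [1.0, 3.7, -1.1]
opening: 0.178
```

```bash
python3 g.py .5389 -.1488 .086 -15.2
```

```text
t 16.43 tcp [ 0.5382 -0.1553  0.0927] jaw hd -15.134743519661457 yax [ 0.0019  0.002  -1.    ] F [ 0.9792  3.7127 -1.14  ] op 0.178
  shift cm [-0.0994  0.0763  0.6425] rot [-0.0024  0.0011  0.0014] q [-0.4942  0.3501  1.762   0.0031  1.0287 -0.2317]
```

Contact: 3.8 N at 6.4 mm, which matches 600 N/m. I'll push 10 mm further.

apply_moves(increments=[{"x":0,"y":0.05,"z":-0.3,"ax":0,"ay":0,"az":0,"grip":1},{"x":0,"y":0.05,"z":-0.6,"ax":0,"ay":0,"az":0,"grip":1},{"x":0,"y":0.05,"z":-0.9,"ax":0,"ay":0,"az":0,"grip":1},{"x":0,"y":0.05,"z":-1.05,"ax":0,"ay":0,"az":0,"grip":1},{"x":0,"y":0.05,"z":-1.05,"ax":0,"ay":0,"az":0,"grip":1},{"x":0,"y":0.05,"z":-1.05,"ax":0,"ay":0,"az":0,"grip":1}])

```text
time_s: 17.18
eef_pos: [0.5359, -0.1639, 0.0924]
eef_rot: [0.702, -0.7, 0.092, -0.094]
wrist_force: [2.4, 9.3, 1.0]
opening: 0.177
```

```bash
python3 g.py .5389 -.1488 .086 -15.2; python3 - <<'E'
from g import *
for c,s in (("scene","pics/scene8.png"),("side","pics/side8.png")):
    im=vision.camera(c); cv2.imwrite(s,im[:,:,::-1])
a=cv2.imread("pics/scene8.png");b=cv2.imread("pics/side8.png")
cv2.imwrite("pics/c8.png",np.hstack([cv2.resize(a[90:190,190:290],(400,400),interpolation=2),cv2.resize(b[290:430,365:505],(400,400),interpolation=2)]))
E
python3 g.py .5389 -.1488 .086 -15.2
```

```text
t 17.18 tcp [ 0.5359 -0.1639  0.0924] jaw hd -15.074161293338676 yax [ 0.0027  0.0037 -1.    ] F [2.4352 9.3165 0.9911] op 0.177
  shift cm [-0.1035  0.0513  1.5349] rot [-0.0043  0.0022  0.0016] q [-0.511   0.3511  1.7614  0.0053  1.0286 -0.2506]
t 17.27 tcp [ 0.5359 -0.1638  0.0924] jaw hd -15.068377810119394 yax [ 0.0027  0.0037 -1.    ] F [3.5852 8.4027 0.5574] op 0.18
  shift cm [-0.1045  0.0504  1.529 ] rot [-0.0043  0.0023  0.0016] q [-0.5109  0.3511  1.7614  0.0053  1.0286 -0.2507]
```

View pics/c8.png

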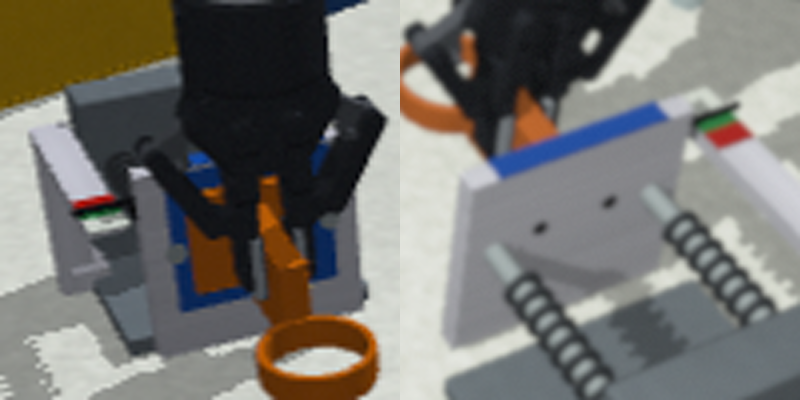

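View pics/scene8.png

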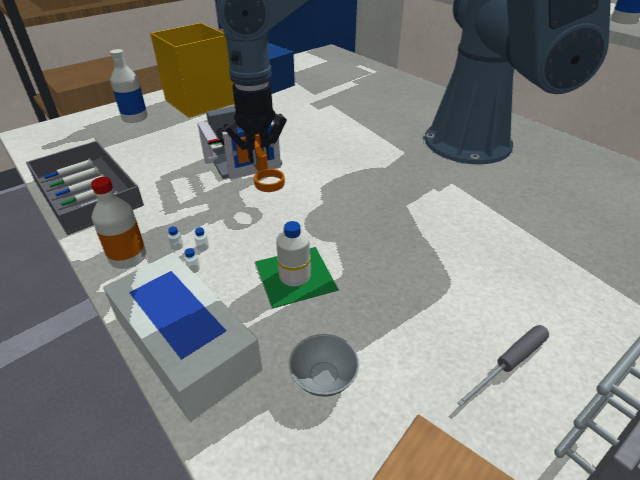

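The normal force is about 9.6 N. The pointer shows in the green from both sides, and the holder is flush inside the field. One last steadiness check, then I'll hand in.

```bash
python3 - <<'E'
from g import *
from bench import ticket
n=np.array([.2639,.9646,0])
for i in range(6):
    vision.camera("side"); p,R,o=cur(); print(round(o["time_s"],2),p,"Fn",np.array(o["wrist_force"])@n,"op",o["opening"],"dq",np.abs(o["dq"]).max())
print(ticket.hand_in())
E
```

```text
17.32 [ 0.5359 -0.1639  0.0925] Fn 8.924358207145003 op 0.17623230725319045 dq 0.0010406095671094192
17.38 [ 0.5359 -0.1638  0.0924] Fn 8.880126280848872 op 0.17897026219279674 dq 0.0015828325613696883
17.43 [ 0.5359 -0.1639  0.0924] Fn 9.075169899426824 op 0.17416524423930216 dq 0.002918298179195764
17.48 [ 0.5359 -0.1638  0.0925] Fn 9.780783967955553 op 0.17843573541518262 dq 0.0013176261823835754
17.52 [ 0.5359 -0.1639  0.0925] Fn 8.931296389463926 op 0.1766162664920116 dq 0.0015521956125382499
17.57 [ 0.5359 -0.1638  0.0924] Fn 9.509603022072017 op 0.17941388692162852 dq 0.002304739128811874
the job is handed in; nothing more can be done
None
```

I moved the white bottle onto the green mat and handed in at 17.6 s with the orange holder still gripped and pressed against the blue field. The hand-in gives no verdict.

**Last checks:**
- **Push:** the normal force was steady at about 9 to 9.8 N. The arm's position puts the plate about 15.5 mm back, and the black pointer shows in the green zone in both the scene and side views.
- **Holder:** its back looks parallel to the plate and inside the field, about 3 mm low and up to 3 mm to one side in the picture. The arm's position puts it closer sideways, about 1 mm off, and both are well inside 13.5 mm. The arm and grip were not moving.
- **Bottle:** it stands upright and released near the mat's centre.
- **Bystanders:** the vials, driver and dish look unmoved in the last scene picture.

**Disagreements and failures:**
- **Refused call:** my first move call was refused for missing keys, and nothing moved.
- **Fixture angle:** two measurements of its yaw differed by about 1°; I used a value between them.
- **Holder position:** the wrist camera put it about 2 mm from my first estimate, and I corrected for that before gripping.

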